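# Fit a fresh bayonet filter on the shellfish tank's filter unit

## Robot

A 7-joint arm with a two-finger parallel gripper is mounted at the origin on the work surface. World frame = base frame: x ahead of the robot, y to its left, z up, the work surface at z = 0. Lengths are in m, angles in rad, forces in N, time in s.
With the tool pointing down it reaches from about 0.4 to 0.85 m from the base axis. Payload 4.5 kg.
Tool frame: the origin (TCP) lies midway between the tips of the shut fingers; the grasp point (between the pads) lies 19 mm behind it; z points along the fingers, y is the line along which they close (so a half turn about z gives the same grasp; the last joint's range is limited). The gripper opens to 88 mm and grips with 3 to 60 N. Pads are 18 mm wide; open, the fingers measure 123 mm over their backs; the gripper's body (75 mm by 187 mm) begins 45 mm behind the grasp point.
Start: joints at [1.309, 0.689, -0.195, 1.565, 0.157, 0.902, -0.215], TCP at [0.182, -0.598, 0.239] pointing down, gripper open.
Joint ranges: [-3.01, 3.01], [-0.46, 2.08], [-1.47, 1.51], [0.13, 2.56], [-1, 4.14], [0.04, 2.09], [-2.66, 2.66]. Speed limits (rad/s): [2.57, 2.57, 3.14, 3.14, 3.14, 3.14, 3.14].

## Interface

Orientations are given as a unit quaternion [x, y, z, w].
In Python, from plant import r gives the robot as it stands.
- The arm moves only by the tool carry_out, never from a script. Its argument "plan" is a list of rows, each an object with "rot": the turn, a rotation vector about the tool's x, y, z in rad, a list of three; "xyz": the shift along the tool's x, y, z in m, a list of three; "grip": the closure in counts, from 0 (fully open) to 255 (shut). In form: [{"rot": [wx, wy, wz], "xyz": [dx, dy, dz], "grip": grip}, ...]. A call has 1 to 8 rows; each row is the pose to reach, as a shift and turn from the pose commanded when the call began, along the tool's axes at that moment; what a row does not reach only later rows make up. A row lasts 1/12 s, in which the tool goes at most 41.7 mm and 7.16 degrees, less where a joint would pass 70% of its speed; a pose out of reach is approached as far as the arm can. A call with a gripper value outside its range is refused whole. The fingers move at their own pace and stop on an object; "squeeze" is the grip in N (left out, the last holds). Time passes only in rows, so rows that repeat a pose let the fingers close. It gives the time, the measured TCP pose, the force, the opening and the grip force at its end, in the units of the state.
- r.get_state(): the state, without advancing time (a new reading comes with each control period).
- r.snapshot(name): name is "scene" or "top" or "wrist"; returns the picture (480x640x3 uint8, red, green, blue); there is no depth.
- r.camera_params(name): a dict with "fx", "fy", "cx", "cy" (pixels), "position" and "attitude" of the camera in the world; the wrist camera has in their place "hand_eye" (4x4, takes a point from camera to tool coordinates, whose origin is the TCP and whose axes are the flange's). Camera axes: x right, y down, z forward; pixel columns grow to the right and rows downward; lengths in m; the calibration is good to about 2 mm. A picture is of the moment at which its call begins: read the wrist's pose just before it. camera_params takes no time and is no camera call.
- r.finish_job(): hands the job in; it is judged then, once.
The state is a dict: "clock": time; "q": joint angles; "qd": joint speeds; "joint_torque": joint torques, N m; "tool_pos": TCP position; "eef_rot": TCP orientation; "contact_force": force on the tool from outside, world axes, zero at the start; "moment": the same for the moment, N m; "opening": opening from 0.0 (shut) to 1.0 (fully open); "finger_force": force on a finger pad.
Only numpy, scipy, OpenCV 4.12 (cv2) and the standard library are available. Lean on these libraries where they do the work, as an engineer would, in place of code of your own. Each camera call takes 0.05 s, during which the arm holds its last target. There are 200 camera calls.

## Task

Lift the red dust cap off the filter unit's port and set it down in the round parking cup beside it. Then take the fresh black knurled filter from its foam tray, set it on the port, turn it until its hidden keyways drop over the pins, and push it fully home on the flange against the sprung foot valve. Finish while still gripping the filter and holding it pushed home so that the valve stays open to bleed out the air; leave the shells and the tin where they are.

Things in the scene. Friction and masses are not known exactly. Their poses are not given: they have to be found in the camera images.
- unit: Filter unit, fixed: grey housing with blue deck, 160 x 240 x 70 mm (x, y, z), turned up to 0.2 rad, piped on its left (+y) to a clear tank (from 235 to 575 mm left of this origin, 171 mm high). Origin: centre of the housing's underside. The deck carries the port (y -55 mm) and the cap's parking cup (y +60 mm).
- port (a point): Centre of the port's flange face, a steel disc 80 mm across, 78 mm above the bench; axes as the unit's. On it a white spigot, 37 mm across, 20 mm high, top edge chamfered, with an orange sprung valve 7 mm proud of its top. 3 brass pins stick out of the spigot's side, 120 degrees apart, one along +x: 6 mm wide, ending 24 mm from the axis, 8 to 13 mm above the flange.
- park (a point): Centre of the floor of the cap's parking cup, a round blue cup with black floor on the unit's deck: floor 72 mm above the bench, 62 mm across inside, 69 mm outside, rim 8 mm above its floor. Axes as the unit's; 115 mm from port along +y.
- valve (a joint): How far the sprung foot valve in the spigot is pushed down, in m: 0 with nothing on it. It yields from 6 N and stiffens by 0.5 N per mm: 9 N in all (the filter's weight counts) at 0.006, where the filter stands on the flange. It lifts the filter off the flange again if let go.
- cap: Red dust cap loosely covering the port at the start, its rim on the flange: 56 mm across, open below, 32 mm high to its flat shoulder, with a round pull knob on top, 28 mm across and 26 mm tall (58 mm in all). 60 g. Origin: centre of its lower rim, z up along its axis. It must rise 30 mm to clear the port.
- cell: Fresh filter, upright in a foam tray: black knurled collar, 56 mm across, 42 mm tall, closed top with white pleats in a blue ring, 140 to 280 g. Origin: centre of its lower rim, z up. Solid, for gripping, from 21 to 42 mm up. Below, a bore 40 mm across, 21 mm deep, with 3 keyways in its wall, 120 degrees apart, 11 mm wide, 5 mm deep; no outside mark shows them.
- cell_rim (a point): Same point as the filter's origin. On the spigot with keyways out of line, it stops on the pins, this point 13 mm above port. Turned into line (within 6 degrees; turn either way, at most 120 degrees) it sinks freely to 6 mm, meets the valve, and is home at 0, rim on the flange. A position-held arm must push down to feel the drop.
- cell_tray: White foam tray that holds the fresh filter, 170 x 130 mm (x, y), 12 mm high, 4 mm walls and floor, fixed to the bench. Origin: centre of its underside. An equal tray beside it holds two scallop shells; the two may change places.
- scallop_a: Bystander, loose: pale scallop shell, 76 mm across, 17 mm high, in the other foam tray. Origin on its underside.
- scallop_b: Bystander, loose: brownish scallop shell, same size, in the other foam tray. Origin on its underside.
- scallop_c: Bystander, loose: pale scallop shell, same size, on the newspaper between the tray side and the cutting board. Origin on its underside.
- grease_tin: Bystander, loose: small tin with green lid, 62 mm across, 28 mm high, to the right of the trays. Origin on its underside.
Things that resemble listed ones, but are neither listed nor needed, are in the scene too. Leave any blue look-alike of the cell_tray alone.

How it is judged:
By the outcome, as a careful person would: the job done as asked, in the order asked, and still so for the second after the job is handed in, while the arm keeps its last pose, push and grip.
It also fails if it takes over 72 s, if anything falls off the work surface, if the arm or the gripper's body presses on something with over 40 N, if the wrist force passes 120 N, or if a joint passes its speed limit or range.

## Working session

There is one attempt and no reset: what is moved stays moved. The work goes in short steps, Python scripts to look and compute and a tool call to move; the robot and the scene stay as the last step left them, time stands still between calls to the robot, and variables do not carry over. Pictures are saved under pics/ and viewed, at most 10 in all, crops included, and the job is handed in when it is done.

Besides the shell and the picture viewer there is one more tool, called after ">>>" by a JSON object that holds its "op" and its "data". carry_out: Moves the arm, as the interface text tells. Its arguments: {"type":"object","properties":{"plan":{"type":"array"},"squeeze":{"type":"number"}},"required":["plan"]}

```bash
mkdir -p pics; ls; python3 - <<'E'
from plant import r
import cv2
print(r.get_state())
for n in("top","scene"):
    print(n,r.camera_params(n)); cv2.imwrite(f"pics/{n}0.png",r.snapshot(n)[:,:,::-1])
print(r.camera_params("wrist"))
E
```

```text
pics
{'clock': 0.0, 'q': array([ 1.30881682,  0.68996351, -0.19451303,  1.56635564,  0.15727863,
        0.90250511, -0.21510762]), 'qd': array([-0.000775  ,  0.00015334, -0.00055413, -0.00065272, -0.00087551,
       -0.00013483, -0.00094548]), 'joint_torque': array([ 1.64765243e-04, -5.27563369e+01, -1.26666896e+00, -1.53423035e+01,
       -5.26314334e-02,  6.50806192e-03,  1.70444650e-04]), 'tool_pos': array([ 0.18194732, -0.59725892,  0.2379197 ]), 'eef_rot': array([ 9.89079076e-01,  1.47382944e-01, -1.95568923e-04, -9.00141357e-04]), 'contact_force': array([-0.57292581,  0.02968603, -0.4589396 ]), 'moment': array([-0.05146675,  0.02960707,  0.02129714]), 'finger_force': 0.0, 'opening': 0.9989322078111113}
top {'fx': 434.0524282815025, 'fy': 434.0524282815025, 'cx': 321.62350897275405, 'cy': 236.8366403935904, 'position': array([ 0.47743563, -0.2049093 ,  1.20168165]), 'attitude': array([ 0.70932552, -0.70450936,  0.02154276, -0.00773101])}
scene {'fx': 586.5880349578887, 'fy': 586.5880349578887, 'cx': 318.8629300350151, 'cy': 246.05067999220577, 'position': array([1.34048983, 0.18204991, 1.44100644]), 'attitude': array([ 0.49600237,  0.81742404, -0.24730881, -0.15696478])}
{'fx': 401.8458686454247, 'fy': 401.8458686454247, 'cx': 315.20868473649733, 'cy': 243.13816185468005, 'hand_eye': array([[-6.86804217e-04, -9.66061928e-01, -2.58309659e-01,
         6.63006211e-02],
       [ 9.99999502e-01, -8.50464302e-04,  5.21843851e-04,
         5.68645005e-04],
       [-7.23816621e-04, -2.58309172e-01,  9.66062031e-01,
        -1.46649188e-01],
       [ 0.00000000e+00,  0.00000000e+00,  0.00000000e+00,
         1.00000000e+00]])}
```

View pics/top0.png

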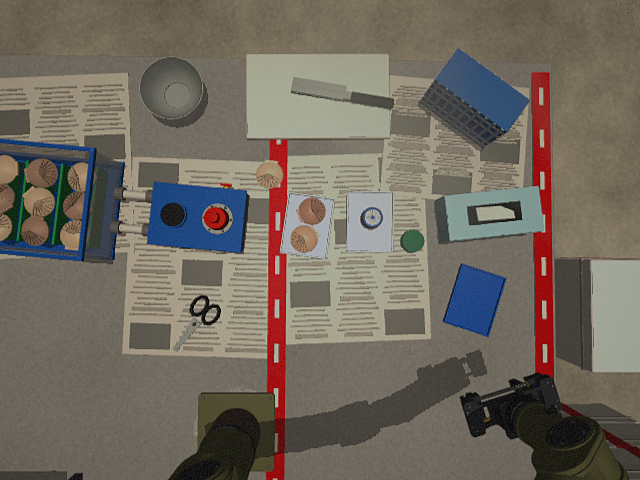

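View pics/scene0.png

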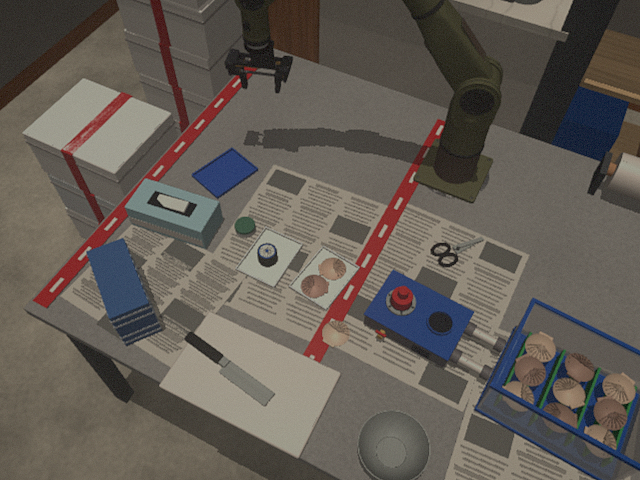

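The top view shows the red cap at (215,218), the parking cup at (173,215) and the filter in a white tray at (371,217). The other tray, holding the shells, is at (307,226). The tin is at (412,240) and the empty blue look-alike tray is at (475,300). The filter's tray is the white one at (371,221), since it is the one with the black collar and pleated top. I'll confirm that in a crop while measuring.

```bash
cat > h.py <<'E'
import numpy as np, cv2
from plant import r
from scipy.spatial.transform import Rotation as R
def cam(n,st=None):
    p=r.camera_params(n)
    if n=="wrist":
        T=np.eye(4);T[:3,:3]=R.from_quat(st["eef_rot"]).as_matrix();T[:3,3]=st["tool_pos"]
        T=T@p["hand_eye"];return p,T[:3,:3],T[:3,3]
    return p,R.from_quat(p["attitude"]).as_matrix(),np.array(p["position"])
def ray(c,uv):
    p,A,o=c; d=A@np.array([(uv[0]-p["cx"])/p["fx"],(uv[1]-p["cy"])/p["fy"],1]); return o,d/np.linalg.norm(d)
def plane(c,uv,z):
    o,d=ray(c,uv); return o+d*(z-o[2])/d[2]
def px(c,X):
    p,A,o=c; v=A.T@(np.array(X)-o); return np.array([p["fx"]*v[0]/v[2]+p["cx"],p["fy"]*v[1]/v[2]+p["cy"]])
def cross(c1,u1,c2,u2):
    (a,d),(b,e)=ray(c1,u1),ray(c2,u2)
    s=np.linalg.lstsq(np.c_[d,-e],b-a,rcond=None)[0]; P,Q=a+d*s[0],b+e*s[1]
    return (P+Q)/2,np.linalg.norm(P-Q)
def blobs(m,amin=30):
    cs,_=cv2.findContours(m.astype(np.uint8),cv2.RETR_EXTERNAL,cv2.CHAIN_APPROX_NONE)
    return sorted([c for c in cs if cv2.contourArea(c)>amin],key=cv2.contourArea,reverse=True)
def snap(n):
    st=r.get_state(); im=r.snapshot(n); return im,cam(n,st),st
def hsv(im): return cv2.cvtColor(im,cv2.COLOR_RGB2HSV)
E
python3 - <<'E'
from h import *
for n in("top","scene"):
    im=cv2.imread(f"pics/{n}0.png")[:,:,::-1].copy(); H=hsv(im); c=cam(n)
    red=((H[...,0]<8)|(H[...,0]>172))&(H[...,1]>150)&(H[...,2]>60)
    for k in blobs(red,80)[:6]: print(n,"red",cv2.minEnclosingCircle(k),cv2.contourArea(k))
    blue=(H[...,0]>105)&(H[...,0]<125)&(H[...,1]>150)&(H[...,2]>60)
    for k in blobs(blue,500)[:5]:
        rc=cv2.minAreaRect(k); b=[plane(c,u,.07)[:2] for u in cv2.boxPoints(rc)]; print(n,"blue",rc,np.round(b,3).tolist())
top=cv2.imread("pics/top0.png")
a=cv2.resize(top[170:265,140:255],None,fx=3.4,fy=3.4,interpolation=cv2.INTER_CUBIC)
b=cv2.resize(top[170:265,325:440],None,fx=3.4,fy=3.4,interpolation=cv2.INTER_CUBIC)
cv2.imwrite("pics/crop1.png",np.hstack([a,b]))
E
```

```text
top red ((542.5, 225.5), 153.8588104248047) 4631.5
top red ((274.5, 309.0), 170.2124786376953) 4410.5
top red ((215.3913116455078, 217.0), 11.779813766479492) 360.0
top blue ((196.5730438232422, 216.983154296875), (94.240234375, 62.716217041015625), 5.440331935882568) [[0.503, 0.226], [0.666, 0.214], [0.645, -0.03], [0.482, -0.016]]
top blue ((474.7107849121094, 300.06488037109375), (46.98021697998047, 61.46394348144531), 17.10272979736328) [[0.303, -0.545], [0.456, -0.593], [0.421, -0.712], [0.268, -0.662]]
top blue ((41.920475006103516, 199.73983764648438), (94.61233520507812, 113.84154510498047), 5.25380277633667) [[0.479, 0.626], [0.773, 0.61], [0.753, 0.367], [0.458, 0.386]]
scene red ((373.5, 237.5), 135.65591430664062) 2908.5
scene red ((87.5, 240.0), 81.05717468261719) 1570.5
scene red ((191.0, 127.0), 70.03580474853516) 1426.5
scene red ((158.0, 32.5), 33.245399475097656) 365.5
scene red ((402.0, 296.0), 10.295730590820312) 272.5
scene red ((100.5, 119.0), 38.20022964477539) 241.0
scene blue ((578.850341796875, 398.81475830078125), (171.6817626953125, 64.66459655761719), 28.442928314208984) [[0.685, 0.325], [0.501, 0.347], [0.543, 0.73], [0.711, 0.689]]
```

View pics/crop1.png

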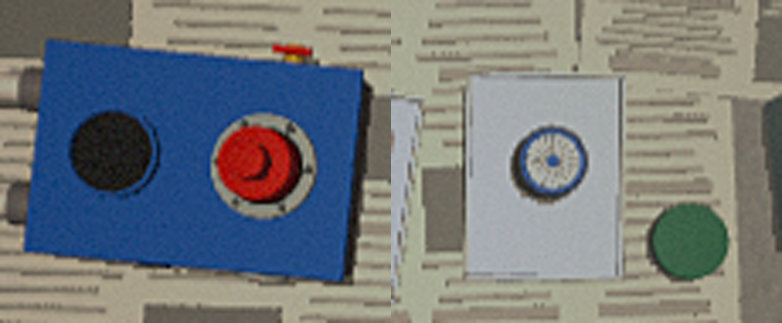

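The crop confirms the filter with its pleated blue-ringed top in the white tray at about (372,217), the cap on the steel flange at about (217,218), and the cup at about (173,214). I'll move above the port for a wrist view.

```bash
cat >> h.py <<'E'
def togo(X,yaw=None,st=None):
    """tool-axis shift and z-turn from measured pose to world X / tool-x yaw (tool down)"""
    st=st or r.get_state(); A=R.from_quat(st["eef_rot"]); d=A.inv().apply(np.array(X)-st["tool_pos"])
    y=np.arctan2(A.as_matrix()[1,0],A.as_matrix()[0,0]); out=[np.round(d,4).tolist(),"yaw",round(y,4)]
    if yaw is not None:
        T=R.from_matrix(np.array([[np.cos(yaw),np.sin(yaw),0],[np.sin(yaw),-np.cos(yaw),0],[0,0,-1]]))
        out+=["rot",np.round((A.inv()*T).as_rotvec(),4).tolist()]
    return out
E
python3 - <<'E'
from h import *
c=cam("top")
print("port",plane(c,(217.4,218.5),.078),"cup",plane(c,(172.6,214.4),.072),"cell",plane(c,(371.8,217.6),.046))
print(togo([.569,.0437,.26],-.087))
E
```

```text
port [0.56954017 0.04292836 0.078     ] cup [0.57976004 0.16007999 0.072     ] cell [ 0.57789071 -0.36131873  0.046     ]
[[0.5571, -0.5003, -0.0212], 'yaw', np.float64(0.2959), 'rot', [-0.0016, 0.0004, 0.3829]]
```

>>> {"op": "carry_out", "data": {"plan": [{"rot":[0,0,0.19],"xyz":[0.24,-0.215,-0.04],"grip":0},{"rot":[0,0,0.19],"xyz":[0.24,-0.215,-0.04],"grip":0},{"rot":[0,0,0.19],"xyz":[0.24,-0.215,-0.04],"grip":0},{"rot":[0,0,0.19],"xyz":[0.24,-0.215,-0.04],"grip":0},{"rot":[0,0,0.19],"xyz":[0.24,-0.215,-0.04],"grip":0},{"rot":[0,0,0.19],"xyz":[0.24,-0.215,-0.04],"grip":0},{"rot":[0,0,0.19],"xyz":[0.24,-0.215,-0.04],"grip":0},{"rot":[0,0,0.19],"xyz":[0.24,-0.215,-0.04],"grip":0}]}}

```text
clock: 0.77
tool_pos: [0.3504, -0.319, 0.2789]
eef_rot: [0.999, 0.054, 0.0, -0.001]
contact_force: [0.2, 0.3, 0.3]
opening: 1.001
finger_force: 0.0
```

```bash
python3 - <<'E'
from h import *
print(r.get_state()["q"],togo([.569,.0437,.26],-.087))
E
```

```text
[ 0.73698983  0.43668246 -0.14041564  1.95443055  0.08478995  0.75643333
 -0.91465625] [[0.2565, -0.3369, 0.0194], 'yaw', np.float64(0.1083), 'rot', [-0.0011, -0.0003, 0.1953]]
```

>>> {"op": "carry_out", "data": {"plan": [{"rot":[0,0,0.195],"xyz":[0.2565,-0.337,0.02],"grip":0},{"rot":[0,0,0.195],"xyz":[0.2565,-0.337,0.02],"grip":0},{"rot":[0,0,0.195],"xyz":[0.2565,-0.337,0.02],"grip":0},{"rot":[0,0,0.195],"xyz":[0.2565,-0.337,0.02],"grip":0},{"rot":[0,0,0.195],"xyz":[0.2565,-0.337,0.02],"grip":0},{"rot":[0,0,0.195],"xyz":[0.2565,-0.337,0.02],"grip":0},{"rot":[0,0,0.195],"xyz":[0.2565,-0.337,0.02],"grip":0},{"rot":[0,0,0.195],"xyz":[0.2565,-0.337,0.02],"grip":0}]}}

```text
clock: 1.43
tool_pos: [0.5214, -0.0367, 0.2628]
eef_rot: [0.999, -0.044, -0.0, 0.0]
contact_force: [-0.3, -1.4, 0.6]
opening: 0.997
finger_force: 0.0
```

```bash
python3 - <<'E'
from h import *
print(r.get_state()["q"],togo([.569,.0437,.26],-.087))
E
```

```text
[ 0.02570193  0.52039204 -0.06866728  1.84628693  0.04891944  0.77715635
 -1.7285341 ] [[0.0403, -0.0843, 0.0027], 'yaw', np.float64(-0.0889), 'rot', [0.0003, 0.0006, -0.0019]]
```

>>> {"op": "carry_out", "data": {"plan": [{"rot":[0,0,0],"xyz":[0.04,-0.084,0],"grip":0},{"rot":[0,0,0],"xyz":[0.04,-0.084,0],"grip":0},{"rot":[0,0,0],"xyz":[0.04,-0.084,0],"grip":0},{"rot":[0,0,0],"xyz":[0.04,-0.084,0],"grip":0},{"rot":[0,0,0],"xyz":[0.04,-0.084,0],"grip":0}]}}

```text
clock: 1.85
tool_pos: [0.5676, 0.0409, 0.2625]
eef_rot: [0.999, -0.044, -0.001, 0.001]
contact_force: [0.2, -0.2, -0.1]
opening: 1.004
finger_force: 0.0
```

```bash
python3 - <<'E'
from h import *
im,c,st=snap("wrist"); print(st["tool_pos"])
cv2.imwrite("pics/w1.png",im[:,:,::-1]); H=hsv(im)
red=((H[...,0]<8)|(H[...,0]>172))&(H[...,1]>150)&(H[...,2]>50)
for k in blobs(red,300)[:3]: print(cv2.minEnclosingCircle(k),cv2.contourArea(k))
for X in([.569,.0437,.136],[.569,.0437,.11],[.569,.0437,.078],[.579,.1585,.072]): print(px(c,X))
E
```

```text
[0.56756986 0.04087344 0.26245983]
((460.0, 149.52000427246094), 151.9383544921875) 9829.5
((310.79986572265625, 219.50595092773438), 37.742759704589844) 4161.0
((457.5, 415.5), 30.438562393188477) 1461.5
[309.90278005 232.33275096]
[310.28227133 224.34947677]
[310.67163325 216.15855618]
[175.47698369 215.14109272]
```

View pics/w1.png

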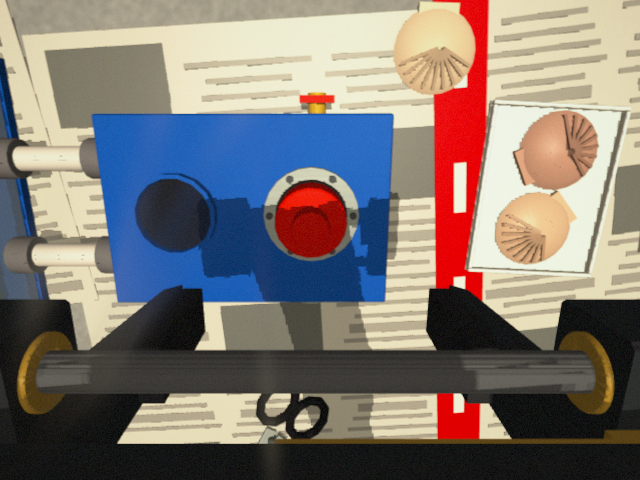

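The wrist view shows the cap at (311,219), the flange centre at about (311,215) and the cup at about (175,215). All three agree with the predicted positions to within about 1 mm. Now I'll descend on the knob and grip it.

>>> {"op": "carry_out", "data": {"plan": [{"rot":[0,0,0],"xyz":[0.001,-0.003,0.04],"grip":0},{"rot":[0,0,0],"xyz":[0.001,-0.003,0.08],"grip":0},{"rot":[0,0,0],"xyz":[0.001,-0.003,0.115],"grip":0},{"rot":[0,0,0],"xyz":[0.001,-0.003,0.135],"grip":0},{"rot":[0,0,0],"xyz":[0.001,-0.003,0.146],"grip":0},{"rot":[0,0,0],"xyz":[0.001,-0.003,0.146],"grip":0},{"rot":[0,0,0],"xyz":[0.001,-0.003,0.146],"grip":0},{"rot":[0,0,0],"xyz":[0.001,-0.003,0.146],"grip":60}], "squeeze": 15}}

```text
clock: 2.57
tool_pos: [0.5706, 0.0435, 0.1187]
eef_rot: [0.999, -0.045, 0.001, -0.0]
contact_force: [0.1, -0.3, -0.0]
opening: 0.944
finger_force: 0.0
```

>>> {"op": "carry_out", "data": {"plan": [{"rot":[0,0,0],"xyz":[0,0,0],"grip":255},{"rot":[0,0,0],"xyz":[0,0,0],"grip":255},{"rot":[0,0,0],"xyz":[0,0,0],"grip":255},{"rot":[0,0,0],"xyz":[0,0,0],"grip":255},{"rot":[0,0,0],"xyz":[0,0,0],"grip":255},{"rot":[0,0,0],"xyz":[0,0,0],"grip":255},{"rot":[0,0,0],"xyz":[0,0,0],"grip":255},{"rot":[0,0,0],"xyz":[0,0,0],"grip":255}]}}

```text
clock: 3.23
tool_pos: [0.5695, 0.0443, 0.117]
eef_rot: [0.999, -0.045, -0.0, 0.0]
contact_force: [-0.2, -0.4, -0.0]
opening: 0.347
finger_force: 0.0
```

>>> {"op": "carry_out", "data": {"plan": [{"rot":[0,0,0],"xyz":[0,0,0],"grip":255},{"rot":[0,0,0],"xyz":[0,0,0],"grip":255},{"rot":[0,0,0],"xyz":[0,0,0],"grip":255},{"rot":[0,0,0],"xyz":[0,0,-0.005],"grip":255},{"rot":[0,0,0],"xyz":[0,0,-0.02],"grip":255},{"rot":[0,0,0],"xyz":[0,0,-0.04],"grip":255},{"rot":[0,0,0],"xyz":[0,0,-0.05],"grip":255},{"rot":[0,0,0],"xyz":[0,0,-0.05],"grip":255}]}}

```text
clock: 3.9
tool_pos: [0.5711, 0.0444, 0.1694]
eef_rot: [0.999, -0.045, 0.002, -0.0]
contact_force: [0.4, 0.4, -0.9]
opening: 0.313
finger_force: 15.0
```

```bash
python3 - <<'E'
from h import *
st=r.get_state(); print(st["opening"],st["finger_force"],st["contact_force"],togo([.5795,.159,.167],-.087))
im,c,st=snap("wrist"); cv2.imwrite("pics/w2.png",im[:,:,::-1]); H=hsv(im)
# port centre from steel flange (grey, low sat) near prediction; cup floor from black disc
dark=(H[...,2]<60)
for k in blobs(dark[:290],800)[:5]:
    (u,v),rad=cv2.minEnclosingCircle(k); print("dark",u,v,rad,plane(c,(u,v),.072))
print(px(c,[.569,.0437,.078]),px(c,[.579,.159,.072]))
E
```

```text
0.3134217400391977 14.999759327620268 [ 0.39478772  0.36280509 -0.87298838] [[-0.0019, -0.1149, 0.0025], 'yaw', np.float64(-0.0894), 'rot', [-0.0009, -0.0047, -0.0023]]
dark 131.5 247.5 51.3079948425293 [0.58044114 0.15937572 0.072     ]
dark 315.4842224121094 242.0 47.526397705078125 [0.57359645 0.04350358 0.072     ]
[315.83631627 251.65543799] [132.55482642 249.6409295 ]
```

View pics/w2.png

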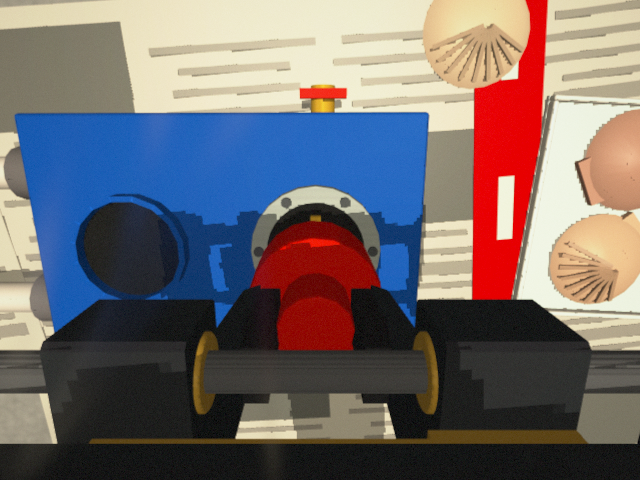

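The cap is held clear of the port: knob between the pads at (316,320), cup floor at (131,248), flange around (316,250). I'll check the cap's x-offset in the grip before placing it.

```bash
python3 - <<'E'
from h import *
u=np.array([np.cos(-.087),np.sin(-.087),0])
for n,pos,q in(("w1",[.56757,.04087,.26246],[.999,-.044,-.001,.001]),("w2",None,None)):
    im=cv2.imread(f"pics/{n}.png"); H=cv2.cvtColor(im,cv2.COLOR_BGR2HSV)
    st=r.get_state() if pos is None else dict(tool_pos=np.array(pos),eef_rot=np.array(q)); c=cam("wrist",st)
    P=np.array([.5693,.0436,.078]); col=int(px(c,P)[0])
    s=H[:,col-3:col+4].mean(1).astype(int)
    red=[v for v in range(110,330) if (s[v,0]<12 or s[v,0]>168) and s[v,1]>130]
    steel=[v for v in range(120,330) if s[v,1]<70 and s[v,2]>60]
    print(n,"steel top",steel[:1],"red rows",[v for v in red if v>150][:1],red[-1])
    if steel: print(" flange centre x from top edge",plane(c,(col,steel[0]-.5),.078)-u*.04)
    if n=="w1":
        rr=[v for v in red if v>150]; print(" cap from rim",plane(c,(col,rr[0]-.5),.078)-u*.028," shoulder",plane(c,(col,rr[-1]+.5),.110)+u*.028)
    else:
        rr=[v for v in red if v>150]; print(" held rim front edge", plane(c,(col,rr[0]-.5),.128)-u*.028,"tcp",st["tool_pos"])
E
```

```text
w1 steel top [167] red rows [186] 257
 flange centre x from top edge [0.56993147 0.04383252 0.078     ]
 cap from rim [0.5665811 0.0442032 0.078    ]  shoulder [0.57058405 0.04379438 0.11      ]
w2 steel top [185] red rows [221] 329
 flange centre x from top edge [0.56937577 0.04390298 0.078     ]
 held rim front edge [0.57008017 0.04384069 0.128     ] tcp [0.57030292 0.04435286 0.16809105]
```

```bash
python3 - <<'E'
from h import *
print(togo([.5805,.1594,.168],-.087))
E
```

```text
[[-0.0001, -0.1155, 0.0002], 'yaw', np.float64(-0.0893), 'rot', [-0.0005, -0.0026, -0.0023]]
```

>>> {"op": "carry_out", "data": {"plan": [{"rot":[0,0,0],"xyz":[0,-0.04,0],"grip":255},{"rot":[0,0,0],"xyz":[0,-0.08,0],"grip":255},{"rot":[0,0,0],"xyz":[0,-0.107,0],"grip":255},{"rot":[0,0,0],"xyz":[0,-0.1155,0],"grip":255},{"rot":[0,0,0],"xyz":[0,-0.1155,0.02],"grip":255},{"rot":[0,0,0],"xyz":[0,-0.1155,0.035],"grip":255},{"rot":[0,0,0],"xyz":[0,-0.1155,0.04],"grip":255},{"rot":[0,0,0],"xyz":[0,-0.1155,0.04],"grip":255}]}}

```text
clock: 4.62
tool_pos: [0.5783, 0.158, 0.125]
eef_rot: [0.999, -0.045, -0.002, 0.001]
contact_force: [1.2, -0.9, 0.5]
opening: 0.31
finger_force: 15.0
```

```bash
python3 - <<'E'
from h import *
print(r.get_state()["contact_force"],togo([.5805,.1594,.112],-.087))
E
```

```text
[ 1.19435728 -0.8710971   0.52586953] [[0.0021, -0.0016, 0.013], 'yaw', np.float64(-0.0899), 'rot', [0.0026, 0.004, -0.0029]]
```

>>> {"op": "carry_out", "data": {"plan": [{"rot":[0,0,0],"xyz":[0.001,-0.001,0],"grip":255},{"rot":[0,0,0],"xyz":[0.001,-0.001,0],"grip":255}]}}

```text
clock: 4.78
tool_pos: [0.5817, 0.16, 0.1276]
eef_rot: [0.999, -0.045, 0.001, -0.0]
contact_force: [0.1, 0.5, -0.3]
opening: 0.31
finger_force: 15.0
```

```bash
python3 - <<'E'
from h import *
print(r.get_state()["contact_force"],togo([.5805,.1594,.112],-.087))
E
```

```text
[ 0.1278904   0.54315837 -0.34796625] [[-0.0011, 0.0007, 0.0156], 'yaw', np.float64(-0.0898), 'rot', [-0.0004, -0.0013, -0.0028]]
```

>>> {"op": "carry_out", "data": {"plan": [{"rot":[0,0,0],"xyz":[-0.001,0.0005,0.006],"grip":255},{"rot":[0,0,0],"xyz":[-0.001,0.0005,0.012],"grip":255},{"rot":[0,0,0],"xyz":[-0.001,0.0005,0.015],"grip":255},{"rot":[0,0,0],"xyz":[-0.001,0.0005,0.0165],"grip":255},{"rot":[0,0,0],"xyz":[-0.001,0.0005,0.0165],"grip":255},{"rot":[0,0,0],"xyz":[-0.001,0.0005,0.0165],"grip":255}]}}

```text
clock: 5.28
tool_pos: [0.5795, 0.1596, 0.1109]
eef_rot: [0.999, -0.045, -0.0, 0.0]
contact_force: [-1.7, -1.2, 5.7]
opening: 0.314
finger_force: 15.0
```

>>> {"op": "carry_out", "data": {"plan": [{"rot":[0,0,0],"xyz":[0,0,-0.0005],"grip":60},{"rot":[0,0,0],"xyz":[0,0,-0.0005],"grip":60},{"rot":[0,0,0],"xyz":[0,0,-0.0005],"grip":60},{"rot":[0,0,0],"xyz":[0,0,-0.0005],"grip":60},{"rot":[0,0,0],"xyz":[0,0,-0.02],"grip":0},{"rot":[0,0,0],"xyz":[0,0,-0.06],"grip":0},{"rot":[0,0,0],"xyz":[0,0,-0.1],"grip":0},{"rot":[0,0,0],"xyz":[0,0,-0.12],"grip":0}]}}

```text
clock: 5.95
tool_pos: [0.5818, 0.1603, 0.2348]
eef_rot: [0.999, -0.045, 0.003, -0.001]
contact_force: [0.1, -0.1, -0.4]
opening: 0.894
finger_force: 0.0
```

```bash
python3 - <<'E'
from h import *
im,c,st=snap("wrist"); cv2.imwrite("pics/w3.png",im[:,:,::-1])
H=hsv(im); red=((H[...,0]<8)|(H[...,0]>172))&(H[...,1]>150)&(H[...,2]>50)
for k in blobs(red,300)[:4]: print(cv2.minEnclosingCircle(k))
# spigot: white pixels near the port; brass valve orange
for X in([.5697,.0439,.078],[.5697,.0439,.098],[.5697,.0439,.105],[.58,.1594,.104]): print(px(c,X))
print(st["tool_pos"],togo([.5779,-.3613,.26],-.087))
t=cv2.resize(im[100:300,60:460],None,fx=2,fy=2); cv2.imwrite("pics/w3c.png",t[:,:,::-1])
E
```

```text
((602.0, 149.5), 154.0106658935547)
((317.14691162109375, 232.12796020507812), 40.4567985534668)
[466.31754477 228.08984871]
[476.2977522  234.06106611]
[480.11150057 236.34285442]
[316.35859512 236.11436602]
[0.58177192 0.16034662 0.23476409] [[0.0415, 0.5204, -0.0245], 'yaw', np.float64(-0.0897), 'rot', [-0.0045, -0.0106, -0.0027]]
```

View pics/w3.png

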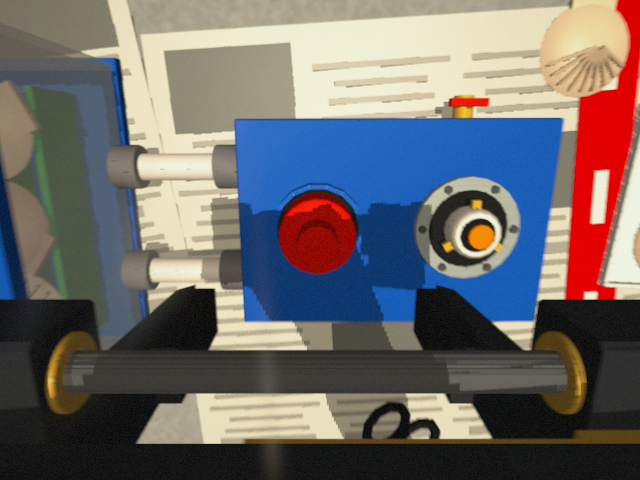

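The cap sits in the cup at (317,232). The bare spigot's orange valve is at (481,236), against (480,236) predicted, so the port position is good. Next is the filter.

>>> {"op": "carry_out", "data": {"plan": [{"rot":[0,0,0],"xyz":[0.02,0.28,-0.025],"grip":0},{"rot":[0,0,0],"xyz":[0.02,0.28,-0.025],"grip":0},{"rot":[0,0,0],"xyz":[0.02,0.28,-0.025],"grip":0},{"rot":[0,0,0],"xyz":[0.02,0.28,-0.025],"grip":0},{"rot":[0,0,0],"xyz":[0.02,0.28,-0.025],"grip":0},{"rot":[0,0,0],"xyz":[0.02,0.28,-0.025],"grip":0},{"rot":[0,0,0],"xyz":[0.02,0.28,-0.025],"grip":0},{"rot":[0,0,0],"xyz":[0.02,0.28,-0.025],"grip":0}]}}

```text
clock: 6.67
tool_pos: [0.5736, -0.1314, 0.2558]
eef_rot: [0.999, -0.051, 0.0, 0.003]
contact_force: [-0.5, -0.3, -0.5]
opening: 0.999
finger_force: 0.0
```

>>> {"op": "carry_out", "data": {"plan": [{"rot":[0,0,0],"xyz":[0.021,0.24,0.04],"grip":0},{"rot":[0,0,0],"xyz":[0.021,0.24,0.04],"grip":0},{"rot":[0,0,0],"xyz":[0.021,0.24,0.04],"grip":0},{"rot":[0,0,0],"xyz":[0.021,0.24,0.04],"grip":0},{"rot":[0,0,0],"xyz":[0.021,0.24,0.04],"grip":0},{"rot":[0,0,0],"xyz":[0.021,0.24,0.04],"grip":0},{"rot":[0,0,0],"xyz":[0.021,0.24,0.04],"grip":0},{"rot":[0,0,0],"xyz":[0.021,0.24,0.04],"grip":0}]}}

```text
clock: 7.33
tool_pos: [0.5728, -0.3645, 0.2141]
eef_rot: [0.999, -0.047, -0.001, 0.0]
contact_force: [-0.2, -0.4, -0.5]
opening: 1.0
finger_force: 0.0
```

>>> {"op": "carry_out", "data": {"plan": [{"rot":[0,0,0],"xyz":[0,0,0],"grip":0},{"rot":[0,0,0],"xyz":[0,0,0],"grip":0},{"rot":[0,0,0],"xyz":[0,0,0],"grip":0}]}}

```text
clock: 7.58
tool_pos: [0.5753, -0.3595, 0.2158]
eef_rot: [0.999, -0.043, 0.0, -0.0]
contact_force: [0.1, 0.7, -1.0]
opening: 1.001
finger_force: 0.0
```

```bash
python3 - <<'E'
from h import *
im,c,st=snap("wrist"); cv2.imwrite("pics/w4.png",im[:,:,::-1])
print(st["tool_pos"],st["q"],px(c,[.5779,-.3613,.046]),togo([.5779,-.3613,.2],-.087))
E
```

```text
[ 0.57528298 -0.35954854  0.21583634] [ 0.53290857  0.78543623 -0.08279997  1.41352575  0.07081014  0.94544645
 -1.22418811] [316.55589144 218.18884644] [[0.0028, 0.0012, 0.0159], 'yaw', np.float64(-0.0865), 'rot', [-0.0007, -0.0005, 0.0005]]
```

View pics/w4.png

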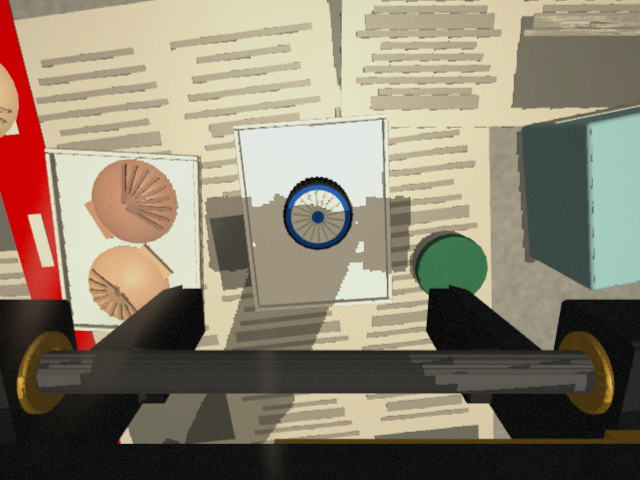

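The filter's blue ring is centred at about (318,216), where I predicted it. The tin at (451,267) and the shells are well clear of the finger sweep. I'll refine the centre, then descend.

```bash
python3 - <<'E'
from h import *
im=cv2.imread("pics/w4.png")[:,:,::-1].copy(); H=hsv(im); st=r.get_state(); c=cam("wrist",st)
m=(H[...,0]>105)&(H[...,0]<125)&(H[...,1]>120)&(H[...,2]>40); m[:150]=0;m[280:]=0;m[:,:250]=0;m[:,390:]=0
k=np.vstack(blobs(m,5)); (u,v),rad=cv2.minEnclosingCircle(k); P=plane(c,(u,v),.046); print(u,v,rad,P)
print(togo([P[0],P[1],.016],-.087))
E
```

```text
317.48638916015625 215.8832244873047 32.2807731628418 [ 0.57958065 -0.36255248  0.046     ]
[[0.0045, 0.0025, 0.1999], 'yaw', np.float64(-0.0865), 'rot', [-0.0007, -0.0005, 0.0005]]
```

>>> {"op": "carry_out", "data": {"plan": [{"rot":[0,0,0],"xyz":[0.004,0.002,0.04],"grip":0},{"rot":[0,0,0],"xyz":[0.004,0.002,0.08],"grip":0},{"rot":[0,0,0],"xyz":[0.004,0.002,0.12],"grip":0},{"rot":[0,0,0],"xyz":[0.004,0.002,0.155],"grip":0},{"rot":[0,0,0],"xyz":[0.004,0.002,0.18],"grip":0},{"rot":[0,0,0],"xyz":[0.004,0.002,0.192],"grip":0},{"rot":[0,0,0],"xyz":[0.004,0.002,0.196],"grip":0},{"rot":[0,0,0],"xyz":[0.004,0.002,0.196],"grip":0}]}}

```text
clock: 8.3
tool_pos: [0.5786, -0.3636, 0.0196]
eef_rot: [0.999, -0.044, 0.0, -0.0]
contact_force: [-0.1, -0.0, -0.3]
opening: 0.999
finger_force: 0.0
```

>>> {"op": "carry_out", "data": {"plan": [{"rot":[0,0,0],"xyz":[0,0,0],"grip":0},{"rot":[0,0,0],"xyz":[0,0,0],"grip":0}]}}

```text
clock: 8.47
tool_pos: [0.5797, -0.3649, 0.0219]
eef_rot: [0.999, -0.045, 0.002, 0.001]
contact_force: [-0.6, -0.3, 0.6]
opening: 0.999
finger_force: 0.0
```

```bash
python3 - <<'E'
from h import *
print(r.get_state()["contact_force"],togo([.579,-.362,.017],-.087))
E
```

```text
[-0.6488529  -0.25344385  0.61809109] [[-0.001, -0.0028, 0.0049], 'yaw', np.float64(-0.0891), 'rot', [0.0017, -0.0037, -0.0021]]
```

>>> {"op": "carry_out", "data": {"plan": [{"rot":[0,0,0],"xyz":[-0.001,-0.001,0.003],"grip":0},{"rot":[0,0,0],"xyz":[-0.001,-0.001,0.003],"grip":50},{"rot":[0,0,0],"xyz":[-0.001,-0.001,0.003],"grip":80},{"rot":[0,0,0],"xyz":[-0.001,-0.001,0.003],"grip":255},{"rot":[0,0,0],"xyz":[-0.001,-0.001,0.003],"grip":255},{"rot":[0,0,0],"xyz":[-0.001,-0.001,0.003],"grip":255},{"rot":[0,0,0],"xyz":[-0.001,-0.001,0.003],"grip":255},{"rot":[0,0,0],"xyz":[-0.001,-0.001,0.003],"grip":255}], "squeeze": 40}}

```text
clock: 9.13
tool_pos: [0.5774, -0.3628, 0.0167]
eef_rot: [0.999, -0.045, 0.0, -0.0]
contact_force: [-0.1, 0.8, 1.5]
opening: 0.619
finger_force: 40.0
```

>>> {"op": "carry_out", "data": {"plan": [{"rot":[0,0,0],"xyz":[0,0,0],"grip":255},{"rot":[0,0,0],"xyz":[0,0,0],"grip":255}]}}

```text
clock: 9.3
tool_pos: [0.5774, -0.3628, 0.0167]
eef_rot: [0.999, -0.045, 0.0, -0.0]
contact_force: [-0.7, 0.9, 2.0]
opening: 0.624
finger_force: 40.0
```

```bash
python3 - <<'E'
from h import *
s=r.get_state();print(s["contact_force"],s["moment"],s["finger_force"],s["opening"],togo([.579,-.362,.017],-.087))
E
```

```text
[-0.68556335  0.88385201  1.97330891] [0.34179287 0.04945468 0.00126518] 39.99916456109318 0.6235350387610146 [[0.0015, -0.0009, -0.0003], 'yaw', np.float64(-0.0891), 'rot', [-0.0002, -0.0001, -0.0021]]
```

>>> {"op": "carry_out", "data": {"plan": [{"rot":[0,0,0],"xyz":[0,0,-0.01],"grip":255},{"rot":[0,0,0],"xyz":[0,0,-0.04],"grip":255},{"rot":[0,0,0],"xyz":[0,0,-0.08],"grip":255},{"rot":[0,0,0],"xyz":[0,0,-0.12],"grip":255},{"rot":[0,0,0],"xyz":[0,0,-0.15],"grip":255},{"rot":[0,0,0],"xyz":[0,-0.02,-0.16],"grip":255},{"rot":[0,0,0],"xyz":[0,-0.06,-0.16],"grip":255},{"rot":[0,0,0],"xyz":[0,-0.1,-0.16],"grip":255}]}}

```text
clock: 9.97
tool_pos: [0.586, -0.2652, 0.1784]
eef_rot: [0.999, -0.047, 0.001, 0.001]
contact_force: [0.7, 2.3, -2.9]
opening: 0.624
finger_force: 40.0
```

```bash
python3 - <<'E'
from h import *
im,c,st=snap("wrist"); cv2.imwrite("pics/w5.png",im[:,:,::-1]); H=hsv(im)
m=(H[...,0]>105)&(H[...,0]<125)&(H[...,1]>120)&(H[...,2]>40); m[:,:200]=0;m[:,430:]=0; m[:200]=0;m[420:]=0
for k in blobs(m,5)[:4]: print(cv2.boundingRect(k),cv2.contourArea(k))
A=R.from_quat(st["eef_rot"])
ztop=st["tool_pos"][2]+.0293
print(st["tool_pos"],st["opening"],st["contact_force"],"TCP px",px(c,st["tool_pos"]+[0,0,.0293]))
print(togo([.5695,.0439,.175],-.087))
E
```

```text
(235, 269, 160, 82) 2757.0
(262, 394, 107, 19) 801.0
(300, 332, 30, 19) 416.0
[ 0.58597214 -0.26519854  0.17837053] 0.6239131485225305 [ 0.70085853  2.30631431 -2.94668604] TCP px [313.76966118 347.46827272]
[[-0.0421, -0.2914, 0.0054], 'yaw', np.float64(-0.0795), 'rot', [-0.01, -0.0005, 0.0075]]
```

View pics/w5.png

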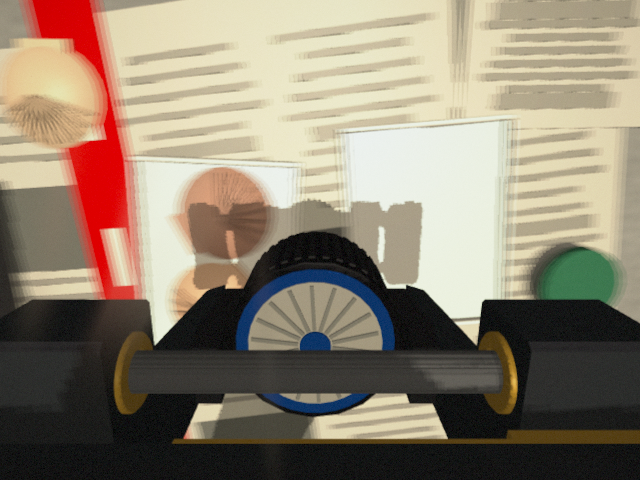

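The filter is held: ring centre at about (315,341), hub at about (315,346), and the TCP axis at (314,347). Shells and tin are undisturbed. I'll work out the offset in the grip and move over the port.

```bash
python3 - <<'E'
from h import *
st=dict(tool_pos=np.array([0,0,0.]),eef_rot=np.array([1,0,0,0.])); c=cam("wrist",st)
for z in(.027,.0293,.032):
    a,b,l,rr=[plane(c,u,z) for u in((315,268.5),(315,413.5),(235.5,340),(394.5,340))]
    print(z,np.round((a+b)/2,4),np.round((l+rr)/2,4),np.linalg.norm(a-b),np.round(plane(c,(315,346.5),z),4))
E
```

```text
0.027 [-0.0002 -0.0005  0.027 ] [ 0.0015 -0.0005  0.027 ] 0.05306010436335489 [-0.0009 -0.0005  0.027 ]
0.0293 [ 0.0011 -0.0005  0.0293] [ 0.0028 -0.0005  0.0293] 0.052040176018322684 [ 0.0004 -0.0005  0.0293]
0.032 [ 0.0026 -0.0005  0.032 ] [ 0.0042 -0.0005  0.032 ] 0.05084286883067618 [ 0.002  -0.0005  0.032 ]
```

>>> {"op": "carry_out", "data": {"plan": [{"rot":[0,0,0],"xyz":[-0.043,-0.291,0.0],"grip":255},{"rot":[0,0,0],"xyz":[-0.043,-0.291,0.0],"grip":255},{"rot":[0,0,0],"xyz":[-0.043,-0.291,0.0],"grip":255},{"rot":[0,0,0],"xyz":[-0.043,-0.291,0.0],"grip":255},{"rot":[0,0,0],"xyz":[-0.043,-0.291,0.0],"grip":255},{"rot":[0,0,0],"xyz":[-0.043,-0.291,0.0],"grip":255},{"rot":[0,0,0],"xyz":[-0.043,-0.291,0.0],"grip":255},{"rot":[0,0,0],"xyz":[-0.043,-0.291,0.0],"grip":255}]}}

```text
clock: 10.68
tool_pos: [0.5684, 0.0427, 0.1768]
eef_rot: [0.999, -0.037, -0.0, -0.004]
contact_force: [0.8, 2.3, -2.0]
opening: 0.619
finger_force: 40.0
```

>>> {"op": "carry_out", "data": {"plan": [{"rot":[0,0,0],"xyz":[0,0,0],"grip":255},{"rot":[0,0,0],"xyz":[0,0,0],"grip":255},{"rot":[0,0,0],"xyz":[0,0,0],"grip":255},{"rot":[0,0,0],"xyz":[0,0,0],"grip":255}]}}

```text
clock: 11.02
tool_pos: [0.5694, 0.0279, 0.1766]
eef_rot: [0.999, -0.046, 0.0, 0.001]
contact_force: [0.3, 0.2, -2.7]
opening: 0.62
finger_force: 40.0
```

```bash
python3 - <<'E'
from h import *
s=r.get_state();print(s["q"],s["contact_force"],s["moment"],togo([.5685,.0439,.13],-.087))
E
```

```text
[-0.12388521  0.69696987 -0.01126072  1.80209618  0.01430131  0.64271141
 -1.80725746] [ 0.34438051  0.22043181 -2.6750101 ] [0.01669257 0.0569081  0.01777274] [[-0.0024, -0.016, 0.0466], 'yaw', np.float64(-0.0925), 'rot', [0.0013, -0.0002, -0.0055]]
```

>>> {"op": "carry_out", "data": {"plan": [{"rot":[0,0,0],"xyz":[-0.002,-0.016,0],"grip":255},{"rot":[0,0,0],"xyz":[-0.002,-0.016,0.02],"grip":255},{"rot":[0,0,0],"xyz":[-0.002,-0.016,0.04],"grip":255},{"rot":[0,0,0],"xyz":[-0.002,-0.016,0.047],"grip":255},{"rot":[0,0,0],"xyz":[-0.002,-0.016,0.047],"grip":255},{"rot":[0,0,0],"xyz":[-0.002,-0.016,0.047],"grip":255},{"rot":[0,0,0],"xyz":[-0.002,-0.016,0.047],"grip":255}]}}

```text
clock: 11.6
tool_pos: [0.5695, 0.0457, 0.1304]
eef_rot: [0.999, -0.045, 0.001, 0.0]
contact_force: [0.7, -0.1, -2.5]
opening: 0.62
finger_force: 40.0
```

```bash
python3 - <<'E'
from h import *
for _ in range(3):
    im,c,st=snap("wrist"); print(togo([.5685,.0439,.105],-.087,st),st["contact_force"])
E
```

```text
[[-0.0009, 0.0019, 0.0254], 'yaw', np.float64(-0.0904), 'rot', [-0.0, -0.0017, -0.0034]] [ 0.74382789 -0.05948067 -2.50123979]
[[-0.0009, 0.0021, 0.0256], 'yaw', np.float64(-0.0901), 'rot', [-0.0002, -0.002, -0.0031]] [-0.76842725 -0.26140459 -1.61359435]
[[-0.0009, 0.0023, 0.0256], 'yaw', np.float64(-0.0899), 'rot', [-0.0003, -0.002, -0.0029]] [-0.76134009 -0.62055613 -1.96834199]
```

>>> {"op": "carry_out", "data": {"plan": [{"rot":[0,0,0],"xyz":[-0.0008,0.002,0],"grip":255},{"rot":[0,0,0],"xyz":[-0.0008,0.002,0],"grip":255},{"rot":[0,0,0],"xyz":[-0.0008,0.002,0.005],"grip":255},{"rot":[0,0,0],"xyz":[-0.0008,0.002,0.01],"grip":255},{"rot":[0,0,0],"xyz":[-0.0008,0.002,0.015],"grip":255},{"rot":[0,0,0],"xyz":[-0.0008,0.002,0.02],"grip":255},{"rot":[0,0,0],"xyz":[-0.0008,0.002,0.022],"grip":255},{"rot":[0,0,0],"xyz":[-0.0008,0.002,0.022],"grip":255}]}}

```text
clock: 12.42
tool_pos: [0.5672, 0.0444, 0.1067]
eef_rot: [0.999, -0.045, -0.001, 0.0]
contact_force: [-0.7, 0.3, -1.8]
opening: 0.622
finger_force: 40.0
```

>>> {"op": "carry_out", "data": {"plan": [{"rot":[0,0,0],"xyz":[0,0,0.003],"grip":255},{"rot":[0,0,0],"xyz":[0,0,0.005],"grip":255},{"rot":[0,0,0],"xyz":[0,0,0.007],"grip":255},{"rot":[0,0,0],"xyz":[0,0,0.007],"grip":255}]}}

```text
clock: 12.75
tool_pos: [0.5683, 0.0444, 0.1032]
eef_rot: [0.999, -0.045, 0.001, -0.0]
contact_force: [-5.2, 0.4, 20.1]
opening: 0.623
finger_force: 40.0
```

```bash
python3 - <<'E'
from h import *
s=r.get_state();print(s["contact_force"],s["moment"],togo([.5685,.0439,.105],-.087,s))
E
```

```text
[-5.1689407   0.42365919 20.11148334] [0.035862   1.0503044  0.05234982] [[0.0003, 0.0005, -0.0018], 'yaw', np.float64(-0.0895), 'rot', [-0.0003, -0.002, -0.0025]]
```

It is resting on the pins: TCP z 0.1032 against 0.1037 expected, with 20 N of push. I'll ease the push and start turning.

>>> {"op": "carry_out", "data": {"plan": [{"rot":[0,0,0],"xyz":[-0.0004,0,-0.0007],"grip":255},{"rot":[0,0,-0.06],"xyz":[-0.0004,0,-0.0007],"grip":255},{"rot":[0,0,-0.12],"xyz":[-0.0004,0,-0.0007],"grip":255},{"rot":[0,0,-0.18],"xyz":[-0.0004,0,-0.0007],"grip":255},{"rot":[0,0,-0.24],"xyz":[-0.0004,0.0002,-0.0007],"grip":255},{"rot":[0,0,-0.3],"xyz":[-0.0004,0.0003,-0.0007],"grip":255}]}}

```text
clock: 13.25
tool_pos: [0.5696, 0.0446, 0.1034]
eef_rot: [0.994, 0.106, 0.003, -0.0]
contact_force: [0.5, -0.1, 9.8]
opening: 0.621
finger_force: 40.0
```

```bash
python3 - <<'E'
from h import *
s=r.get_state();print(s["contact_force"],s["moment"],togo([.5685,.0439,.105],-.087,s))
E
```

```text
[ 0.4914806  -0.07239835  9.77278937] [ 0.18998439 -0.0014422  -0.10714611] [[-0.0013, 0.0004, -0.0016], 'yaw', np.float64(0.2129), 'rot', [-0.0005, -0.0057, 0.2999]]
```

>>> {"op": "carry_out", "data": {"plan": [{"rot":[0,0,-0.05],"xyz":[0,0,0],"grip":255},{"rot":[0,0,-0.1],"xyz":[0,0,0],"grip":255},{"rot":[0,0,-0.15],"xyz":[0,0.0001,0],"grip":255},{"rot":[0,0,-0.2],"xyz":[0,0.0002,0],"grip":255},{"rot":[0,0,-0.2],"xyz":[0,0.0002,0],"grip":255}]}}

```text
clock: 13.67
tool_pos: [0.5694, 0.0448, 0.1028]
eef_rot: [0.979, 0.205, 0.003, -0.0]
contact_force: [0.2, 0.2, 4.7]
opening: 0.621
finger_force: 40.0
```

>>> {"op": "carry_out", "data": {"plan": [{"rot":[0,0,-0.05],"xyz":[0,0,0],"grip":255},{"rot":[0,0,-0.1],"xyz":[0,0,0],"grip":255},{"rot":[0,0,-0.15],"xyz":[0,0.0001,0],"grip":255},{"rot":[0,0,-0.2],"xyz":[0,0.0002,0],"grip":255},{"rot":[0,0,-0.2],"xyz":[0,0.0002,0],"grip":255}]}}

```text
clock: 14.08
tool_pos: [0.5675, 0.0436, 0.1013]
eef_rot: [0.954, 0.301, 0.0, 0.0]
contact_force: [0.1, -0.4, -2.3]
opening: 0.619
finger_force: 40.0
```

```bash
python3 - <<'E'
from h import *
s=r.get_state();print(s["contact_force"],s["moment"],togo([.5685,.0439,.105],-.087,s))
E
```

```text
[ 0.09296985 -0.44082869 -2.2566775 ] [0.00610817 0.0172635  0.01047978] [[0.001, 0.0003, -0.0037], 'yaw', np.float64(0.6118), 'rot', [0.0001, -0.0003, 0.6988]]
```

Force fell to the weight alone and z dropped 2 mm, so the keyways are over the pins. Now pushing down.

>>> {"op": "carry_out", "data": {"plan": [{"rot":[0,0,0],"xyz":[0,0,0.002],"grip":255},{"rot":[0,0,0],"xyz":[0,0,0.004],"grip":255},{"rot":[0,0,0],"xyz":[0,0,0.005],"grip":255},{"rot":[0,0,0],"xyz":[0,0,0.005],"grip":255}]}}

```text
clock: 14.42
tool_pos: [0.5675, 0.0438, 0.0964]
eef_rot: [0.954, 0.3, -0.0, 0.0]
contact_force: [-0.5, -0.6, 3.0]
opening: 0.624
finger_force: 40.0
```

>>> {"op": "carry_out", "data": {"plan": [{"rot":[0,0,0],"xyz":[0,0,0.002],"grip":255},{"rot":[0,0,0],"xyz":[0,0,0.004],"grip":255},{"rot":[0,0,0],"xyz":[0,0,0.004],"grip":255},{"rot":[0,0,0],"xyz":[0,0,0.004],"grip":255}]}}

```text
clock: 14.75
tool_pos: [0.5675, 0.0438, 0.0925]
eef_rot: [0.954, 0.301, 0.0, 0.0]
contact_force: [-1.8, -0.8, 5.3]
opening: 0.624
finger_force: 40.0
```

```bash
python3 - <<'E'
from h import *
s=r.get_state();print(s["contact_force"],s["moment"],togo([.5685,.0439,.0907],None,s))
E
```

```text
[-1.78153123 -0.78638567  5.28607157] [-0.08151693  0.2582779   0.02080309] [[0.0009, 0.0005, 0.0018], 'yaw', np.float64(0.6106)]
```

>>> {"op": "carry_out", "data": {"plan": [{"rot":[0,0,0],"xyz":[0,0,0.001],"grip":255},{"rot":[0,0,0],"xyz":[0,0,0.002],"grip":255},{"rot":[0,0,0],"xyz":[0,0,0.0025],"grip":255},{"rot":[0,0,0],"xyz":[0,0,0.0025],"grip":255},{"rot":[0,0,0],"xyz":[0,0,0.0025],"grip":255}]}}

```text
clock: 15.17
tool_pos: [0.5675, 0.0437, 0.0906]
eef_rot: [0.954, 0.301, 0.0, 0.0]
contact_force: [-2.0, -0.5, 8.8]
opening: 0.623
finger_force: 40.0
```

>>> {"op": "carry_out", "data": {"plan": [{"rot":[0,0,0],"xyz":[0,0,0.0005],"grip":255},{"rot":[0,0,0],"xyz":[0,0,0.001],"grip":255},{"rot":[0,0,0],"xyz":[0,0,0.001],"grip":255},{"rot":[0,0,0],"xyz":[0,0,0.001],"grip":255}]}}

```text
clock: 15.5
tool_pos: [0.5676, 0.0437, 0.0905]
eef_rot: [0.954, 0.3, 0.0, 0.0]
contact_force: [-4.0, -1.0, 17.2]
opening: 0.62
finger_force: 40.0
```

>>> {"op": "carry_out", "data": {"plan": [{"rot":[0,0,0],"xyz":[0,0,0.0004],"grip":255},{"rot":[0,0,0],"xyz":[0,0,0.0004],"grip":255},{"rot":[0,0,0],"xyz":[0,0,0.0004],"grip":255},{"rot":[0,0,0],"xyz":[0,0,0.0004],"grip":255},{"rot":[0,0,0],"xyz":[0,0,0.0004],"grip":255},{"rot":[0,0,0],"xyz":[0,0,0.0004],"grip":255}]}}

```text
clock: 16.0
tool_pos: [0.5676, 0.0437, 0.0905]
eef_rot: [0.954, 0.3, 0.001, 0.0]
contact_force: [-4.4, -0.9, 19.5]
opening: 0.622
finger_force: 40.0
```

```bash
python3 - <<'E'
from h import *
im,c,st=snap("scene"); print(st["contact_force"],st["moment"],st["finger_force"],st["tool_pos"],R.from_quat(st["eef_rot"]).as_matrix()[:,2])
cv2.imwrite("pics/s9.png",cv2.resize(im[210:390,220:490],None,fx=2.8,fy=2.8,interpolation=cv2.INTER_CUBIC)[:,:,::-1])
E
```

```text
[-4.37365273 -0.90861048 19.54887992] [-0.04968665  1.10589946  0.02925512] 40.00126934745026 [0.5675591  0.0437358  0.09046689] [ 1.26417038e-03 -5.56092473e-04 -9.99999046e-01]
```

View pics/s9.png

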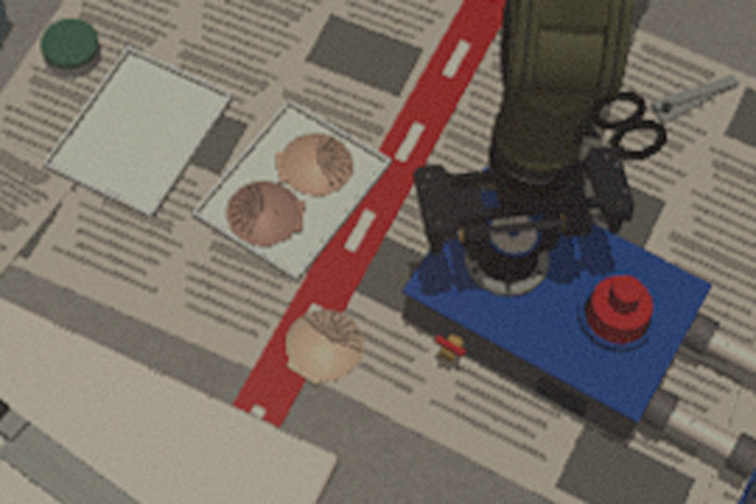

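The filter is upright on the flange at (507,260) under a steady 19.5 N, the cap is in its cup at (620,308), and the shells and tin have not moved. Handing in.

```bash
python3 -c "
from plant import r
print(r.finish_job())"
```

```text
the job is handed in; nothing more can be done
None
```

The job is handed in at about 16 s on the clock: the cap is parked in its cup, and the filter is keyed over the pins, still gripped and held on the flange with about 19.5 N so the valve stays open; the shells and tin were left in place.

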